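Set the rivet of a horn knife handle in the lever press

TASK

One of the three horn knife handles in the sloped rack still has its rivet standing proud: lay that handle flat in the press's nest with the rivet up, under the punch, and let go of it. Then swing the press lever down until the punch has driven the rivet flush and stops dead, bear on it firmly for about a second without crushing the handle, and ease the lever back up to rest without letting it fly. Leave the handle in the nest, and do not disturb the other handles or anything else on the bench.

Things in the scene. Friction and masses are not known exactly. Their poses are not given: they have to be found in the camera images.
- handle: the handle to work on: pale horn bar 160 x 28 x 26 mm (along its x, y, z), 150 g, a bright steel cap on the head end (+x), dark on the last 35 mm of the tail (-x). Origin at the centre of its underside; z is out of the face that carries the rivet. It starts in one of the three bays of the rack, on the slope, its head uphill and its tail against the rack's lip.
- rivet (a joint): how far the rivet has been driven into the handle, m: 0 = stands 12 mm proud of the face, 0.012 = flush. It starts between 0 and 0.004. Steel, 12 mm thick; about 12 N on it moves it and it stays where it is left.
- rivet_seat (a point): point on the handle's upper face at the rivet's axis: 50 mm from the handle's middle towards the head, i.e. 30 mm from the head end. Fixed to the handle; axes as the handle's.
- rack: plywood rack, 300 mm wide (y), 180 mm along the slope, which rises away from its front (-x) at 0.42 rad; origin on the table under its middle. Three bays side by side at y = -96, 0, +96 mm, divided by walls 10 mm above the sloping floor, 91 mm or more of clear width each; front lip 16 mm.
- press: cast lever press fixed to the table; origin on the table straight below the spot where the punch lands; base plate 110 mm wide, from x = -70 to +165 mm; the pivot column stands at x = +85 to +147 mm, up to 143 mm high and 64 mm wide. The lever points to -x.
- nest (a point): where the rivet's axis belongs, 45 mm above the table; axes as the press's. The nest is a channel along y, 34 mm wide, walls 8 mm high, from y = -45 to +58 mm; the head goes to -y, where a stop's face is at y = -33 mm; the tail sticks out at +y. Its floor sits on a screw jack, 0 to 14 mm above this point: different each time and not measured, feel for it.
- pivot (a point): lever's pivot axis (along the press's y): 110 mm in +x from the nest, 123 mm above the table.
- lever (a joint): angle of the sprung lever, rad: 0 = up at rest (rising 0.6 rad towards its grip), 0.6 = level, limit 0.72 with an empty nest; with the handle it stops at about 0.53 to 0.67. At rest the punch's face is 148 mm above the table, over the nest; punch 16 mm thick, 110 mm from the pivot, its face 45 mm below the lever's midline. The spring needs 3 to 6 N at the grip.
- grip (a point): middle of the flat upper face of the lever's black grip, 225 mm from the pivot; the grip is 110 mm long, 32 mm wide, 22 mm thick, the lever before it 22 mm wide. Pushed down here, about 11 N drives the rivet; bearing firmly is some 20 N here, and well over 50 N risks crushing the handle.
- handle_b: finished handle, same as the other but its rivet is flush; in another bay of the rack. Leave.
- handle_c: second finished handle, in the remaining bay. Leave.
- hammer: hammer 240 mm long lying on the bench. Leave.
- spool: wooden spool 84 mm across, 90 mm high. Leave.
- glue: white bottle 150 mm high. Leave.
- mug: white mug 90 mm high. Leave.
- tin: metal jar 70 mm high. Leave.
- brush: brush lying on the bench. Leave.
- offcut: dark wood block 110 x 50 x 30 mm. Leave.

How it is judged:
On the way, in this order (a step that is already met when the one before it is completed fails the run):
1. the handle lies flat in the nest, rivet up and still proud, under the punch, let go (x of rivet_seat in the frame of nest between -0.006 and 0.006 m and y of rivet_seat in the frame of nest between -0.006 and 0.006 m and z of rivet_seat in the frame of nest between 0.02 and 0.046 m and angle between handle's own z axis and vertical below 0.08 rad and angle between the x axis of handle and the y axis of press, either way round below 0.15 rad and value of joint rivet below 0.008 m and contact force between the fingers and handle below 0.2 N and linear speed of handle below 0.02 m/s and value of joint lever below 0.1 rad), for 0.2 s.
2. the lever is down at its stop: rivet flush and the punch bearing on the handle with more than 20 N for 0.4 s (x of rivet_seat in the frame of nest between -0.006 and 0.006 m and y of rivet_seat in the frame of nest between -0.006 and 0.006 m and z of rivet_seat in the frame of nest between 0.02 and 0.046 m and angle between handle's own z axis and vertical below 0.08 rad and angle between the x axis of handle and the y axis of press, either way round below 0.15 rad and value of joint rivet above 0.0105 m and contact force between press and handle above 20 N), for 0.4 s.
At the end, for the whole second after the job is handed in: The handle lies flat (within 0.08 rad) along the nest (within 0.15 rad), rivet axis within 6 mm of the punch's line in both directions, at rest; the rivet is flush (driven in at least 10.5 of its 12 mm); the lever is back up at rest (below 0.04 rad) (x of rivet_seat in the frame of nest between -0.006 and 0.006 m and y of rivet_seat in the frame of nest between -0.006 and 0.006 m and z of rivet_seat in the frame of nest between 0.02 and 0.046 m and angle between handle's own z axis and vertical below 0.08 rad and angle between the x axis of handle and the y axis of press, either way round below 0.15 rad and value of joint rivet above 0.0105 m and value of joint lever below 0.04 rad and linear speed of handle below 0.02 m/s and contact force between press and handle below 0.5 N); the robot touches nothing.
It fails at once if the handle is crushed: more than 160 N between the press and it (contact force between press and handle above 160 N).
It fails at once if the lever flies back: faster than 2.5 rad/s upward (velocity of joint lever below -2.5 rad/s).
It fails at once if another handle or a bystander is moved by more than 30 mm (distance of any of handle_b, handle_c, hammer, spool, glue, mug, tin, brush, offcut from where it was at the start of the episode above 0.03 m).
It also fails if it takes over 72 s, if anything falls off the work surface, if the arm or the gripper's body presses on something with over 40 N, if the wrist force passes 120 N, or if a joint passes its speed limit or range.

ROBOT

A 6-joint arm with a two-finger parallel gripper is mounted at the origin on the work surface. World frame = base frame: x ahead of the robot, y to its left, z up, the work surface at z = 0. Lengths are in m, angles in rad, forces in N, time in s.
With the tool pointing down it reaches from about 0.3 to 0.75 m from the base axis. Payload 8.5 kg.
Tool frame: the origin (TCP) lies at the very end of the fingers, on their centre line; the grasp point (between the pads) lies 19 mm behind it (tcp_to_grasp is the distance from the TCP to the grasp point, in m); z points along the fingers, y is the line along which they close (so a half turn about z gives the same grasp; the last joint's range is limited). The gripper opens to 88 mm and grips with 3 to 60 N. Pads are 18 mm wide; open, the fingers measure 123 mm over their backs; the gripper's body (75 mm by 187 mm) begins 45 mm behind the grasp point.
Start: joints at [1.036, 0.381, 1.297, -0, 1.464, -0.215], TCP at [0.173, 0.522, 0.239] pointing down, gripper open.
Joint ranges: [-3.11, 3.11], [-0.89, 2.33], [0.22, 2.48], [-1.42, 4.56], [0.17, 2.85], [-2.88, 2.88]. Speed limits (rad/s): [2.39, 2.39, 3.14, 3.14, 3.14, 3.14].

INTERFACE

Orientations are given as a rotation vector (axis times angle).
In Python, from bench import sense, capture, finish_job, tcp_to_grasp gives the robot as it stands. The module is installed in compiled form; this text tells all that it offers.
- The arm moves only by the tool play_rows, never from a script. Its arguments are lists of equal length, an entry for each row: "linear": the shift along the world's x, y, z in cm, a list of three; "roll": the turn about the world's z in rad. In form: {"linear": [[x, y, z], ...], "roll": [roll, ...]}. A call has 1 to 20 rows; each row shifts and turns the commanded pose from where the row before left it; what a row does not reach is not made up. A row lasts 1/12 s, in which the tool goes at most 41.7 mm and 7.16 degrees, less where a joint would pass 70% of its speed; a pose out of reach is approached as far as the arm can. A call is refused whole if a number of a shift passes 4.17 or a number of a turn 0.125, either way. A call with a gripper value outside its range is refused whole. "claw" is the finger opening in cm, from 0 to 8.81, set as the call begins (left out, the last holds). The fingers move at their own pace and stop on an object; "squeeze" is the grip in N (left out, the last holds). Time passes only in rows, so rows that do not move let the fingers close. It gives the time, the measured TCP pose, the force, the opening and the grip force at its end, in the units of the state.
- sense(): the state, without advancing time (a new reading comes with each control period).
- capture(name): name is "scene" or "top" or "wrist"; returns a dict with "image" (420x560x3 uint8, red, green, blue), "vfov" (degrees; the focal length in pixels is half the picture's height over the tangent of half this angle, whatever the lens; pixels are square), "cx", "cy" (the principal point, pixels), "D" ([k1, k2, p1, p2, k3] as OpenCV has them; the pictures are not rectified), "position" and "orientation" of the camera in the world. Camera axes: x right, y up, looking along -z (the intrinsics and any distortion apply to the point x, -y, -z); pixel columns grow to the right and rows downward; lengths in m; the calibration is good to about 2 mm. A picture is of the moment at which its call begins. There is no depth.
- finish_job(): hands the job in; it is judged then, once.
The state is a dict: "clock": time; "joint_positions": joint angles; "joint_vel": joint speeds; "joint_torque": joint torques, N m; "tcp_pos": TCP position; "ee_rot": TCP orientation; "contact_force": force on the tool from outside, world axes, zero at the start; "wrist_torque": the same for the moment, N m; "gripper_width": finger opening in m; "grasp_force": force on a finger pad.
Only numpy, scipy, OpenCV 4.12 (cv2) and the standard library are available. Lean on these libraries where they do the work, as an engineer would, in place of code of your own. Each camera call takes 0.05 s, during which the arm holds its last target. There are 200 camera calls.

## Working session

There is one attempt and no reset: what is moved stays moved. The work goes in short steps, Python scripts to look and compute and a tool call to move; the robot and the scene stay as the last step left them, time stands still between calls to the robot, and variables do not carry over. Pictures are saved under pics/ and viewed, at most 13 in all, crops included, and the job is handed in when it is done.

Besides the shell and the picture viewer there is one more tool, called as name(argument=value, ...), one argument or row to a line, values as JSON. play_rows: Moves the arm, as the interface text tells. Its arguments: {"type":"object","properties":{"linear":{"type":"array"},"roll":{"type":"array"},"claw":{"type":"number"},"squeeze":{"type":"number"}},"required":["linear","roll"]}

```bash
mkdir -p pics
cat > h.py <<'E'
import numpy as np, cv2, pickle
from scipy.spatial.transform import Rotation as R
def rot(o):
    o=np.array(o,float)
    if o.shape==(3,3): return o
    return R.from_rotvec(o).as_matrix() if o.size==3 else R.from_quat(o).as_matrix()
def K(c):
    f=c["image"].shape[0]/2/np.tan(np.radians(c["vfov"])/2)
    return np.array([[f,0,c["cx"]],[0,f,c["cy"]],[0,0,1]])
def ray(c,p):
    u=cv2.undistortPoints(np.array(p,float).reshape(-1,1,2),K(c),np.array(c["D"],float)).reshape(-1,2)
    d=np.c_[u[:,0],-u[:,1],-np.ones(len(u))]@rot(c["orientation"]).T
    return np.array(c["position"]),d
def onz(c,p,z):
    o,d=ray(c,p); return o+d*((z-o[2])/d[:,2])[:,None]
def proj(c,P):
    q=(np.array(P,float).reshape(-1,3)-np.array(c["position"]))@rot(c["orientation"])
    return cv2.projectPoints(q*[1,-1,-1],np.zeros(3),np.zeros(3),K(c),np.array(c["D"],float))[0].reshape(-1,2)
def tri(c1,p1,c2,p2):
    o1,d1=ray(c1,p1);o2,d2=ray(c2,p2);out=[]
    for a,b in zip(d1,d2):
        t=np.linalg.lstsq(np.c_[a,-b],o2-o1,rcond=None)[0]
        x,y=o1+a*t[0],o2+b*t[1]; out.append(np.r_[(x+y)/2,np.linalg.norm(x-y)])
    return np.array(out)
E
python3 - <<'E'
from bench import *
from h import *
s=sense(); print(s); print(tcp_to_grasp)
for n in["scene","top","wrist"]:
    c=capture(n); pickle.dump(c,open(n+".pkl","wb")); cv2.imwrite(f"pics/{n}0.png",cv2.resize(c["image"][:,:,::-1],(784,588),interpolation=cv2.INTER_CUBIC))
    print(n,c["vfov"],c["cx"],c["cy"],c["D"],c["position"],c["orientation"])
E
```

```text
{'clock': 0.0, 'joint_positions': array([ 1.03570893e+00,  3.81190936e-01,  1.29821246e+00, -1.05515535e-05,
        1.46360540e+00, -2.15305418e-01]), 'joint_vel': array([-0.00099082,  0.00029896,  0.00102824, -0.00137206,  0.0006453 ,
       -0.00057875]), 'joint_torque': array([-1.96130845e-04, -4.37900162e+01, -2.24555433e+01,  7.13253370e-02,
        3.50412971e-02, -8.45534237e-05]), 'tcp_pos': array([0.17276607, 0.52187967, 0.23815678]), 'ee_rot': array([-5.00091868e-01, -3.10101744e+00,  2.07541951e-03]), 'contact_force': array([ 0.29837021,  0.14716839, -0.0666001 ]), 'wrist_torque': array([-0.02703382,  0.00304633,  0.03063886]), 'grasp_force': 0.0, 'gripper_width': 0.08786697219362674}
0.0187
scene 47.7823387819822 278.3741900632518 209.5749158828813 [0.00857606 0.         0.         0.         0.        ] [ 1.16009518 -1.12945852  1.14422269] [0.90154439 0.24126627 0.49934074]
top 42.981578622238644 272.6198275452825 210.6725399637331 [-0.11401602  0.          0.          0.          0.        ] [ 0.2019434  -0.02449715  2.16501365] [ 0.12950378 -0.10324415 -1.56921427]
wrist 68.26339163706382 279.5032659980443 204.58681924670583 [-0.06305253  0.          0.          0.          0.        ] [0.09391719 0.54776331 0.3842267 ] [-0.27950818 -0.20030038  1.23982262]
```

View pics/top0.png

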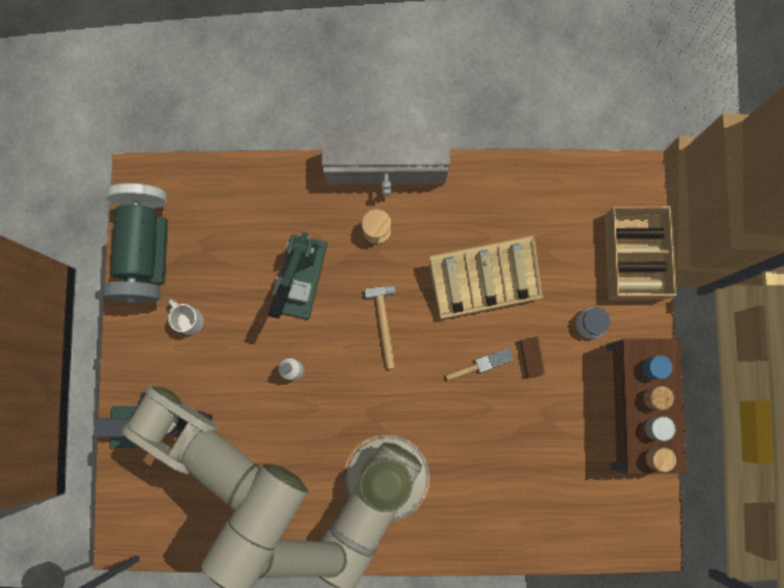

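View pics/scene0.png

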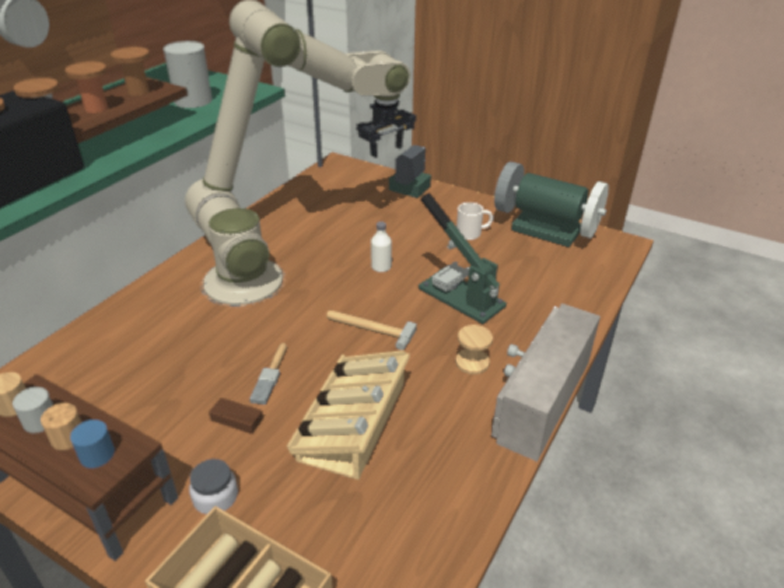

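The top view shows the press at about (300,275), the rack at (487,277) with its head ends up, and the base at (388,478). Scene view: rack at (350,400), press at (465,265). Next I'll zoom on both.

Run:
```python
from h import *
t=pickle.load(open("top.pkl","rb"));s=pickle.load(open("scene.pkl","rb"))
def crop(c,x,y,w,h): return cv2.resize(c["image"][y:y+h,x:x+w,::-1],(400,300),interpolation=cv2.INTER_CUBIC)
a=np.hstack([crop(t,300,160,96,72),crop(s,200,235,112,84)]);b=np.hstack([crop(t,180,160,80,60),crop(s,280,125,112,84)])
cv2.imwrite("pics/crops.png",np.vstack([a,b]))
```

```text
(no output)
```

View pics/crops.png

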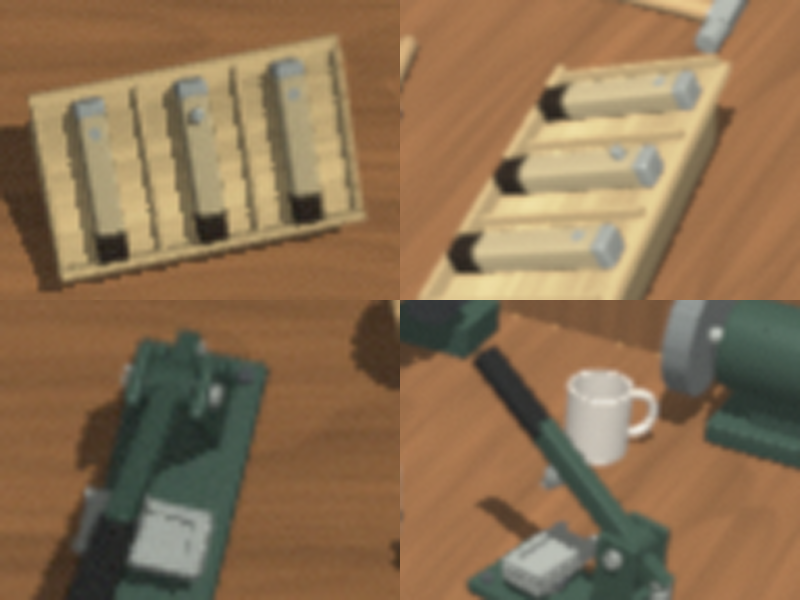

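The middle handle carries the proud rivet (top crop (197,115), scene crop (618,152)); the two outer rivets are flush. The press nest is the silver block at top crop (175,540), with the lever running down to the left.

Run:
```python
from h import *
t=pickle.load(open("top.pkl","rb"));s=pickle.load(open("scene.pkl","rb"))
np.set_printoptions(precision=4,suppress=True)
T=lambda x,y:(300+(x+.5)*.24-.5,160+(y+.5)*.24-.5)
S=lambda x,y:(200+(x+.5-400)*.28-.5,235+(y+.5)*.28-.5)
P=tri(t,[T(197,114),T(193,88),T(212,228),T(235,68),T(30,97),T(340,37),T(62,282),T(365,218)],s,[S(618,151),S(650,160),S(510,172),S(684,134),S(0,0)]+[S(0,0)]*3)
print("rivet,cap,tail",P[:3])
print("rack corners z~.09 rear, .03 front",onz(t,[T(30,97),T(340,37)],.095),onz(t,[T(62,282),T(365,218)],.035))
def poly(c,lo,hi,x0,y0,x1,y1):
    h=cv2.cvtColor(c["image"],cv2.COLOR_RGB2HSV); m=cv2.inRange(h,lo,hi); k=np.zeros_like(m);k[y0:y1,x0:x1]=255;m&=k
    cs=max(cv2.findContours(m,0,2)[0],key=cv2.contourArea); return m,cs
m,cs=poly(t,(65,60,20),(100,255,160),180,155,250,235)
print("area",cv2.contourArea(cs)); p=cv2.approxPolyDP(cs,1.5,True)[:,0]
print(np.c_[p,onz(t,p,.012)])
# silver nest: low saturation bright
m2,c2=poly(t,(0,0,110),(179,50,255),195,190,230,225)
p=cv2.approxPolyDP(c2,1.2,True)[:,0]; print("nest",np.c_[p,onz(t,p,.06)])
# black grip
m3,c3=poly(t,(0,0,0),(179,90,45),185,190,215,230)
print("grip rect",cv2.minAreaRect(c3),onz(t,[cv2.minAreaRect(c3)[0]],.26))
```

```text
rivet,cap,tail [[ 0.6006 -0.2799  0.1198  0.0016]
 [ 0.6273 -0.2756  0.119   0.0056]
 [ 0.5006 -0.2999  0.0594  0.0001]]
rack corners z~.09 rear, .03 front [[ 0.6216 -0.1252  0.095 ]
 [ 0.6794 -0.4222  0.095 ]] [[ 0.4519 -0.1571  0.035 ]
 [ 0.5134 -0.4523  0.035 ]]
area 247.0
[[218.     168.       0.7029   0.238    0.012 ]
 [213.     173.       0.6818   0.2584   0.012 ]
 [212.     170.       0.6946   0.2628   0.012 ]
 [209.     170.       0.6946   0.2753   0.012 ]
 [210.     173.       0.6819   0.2709   0.012 ]
 [208.     174.       0.6777   0.2792   0.012 ]
 [210.     176.       0.6692   0.2707   0.012 ]
 [207.     181.       0.6481   0.2827   0.012 ]
 [209.     185.       0.6313   0.2741   0.012 ]
 [204.     189.       0.6145   0.2945   0.012 ]
 [207.     191.       0.6061   0.2819   0.012 ]
 [203.     191.       0.6062   0.2985   0.012 ]
 [205.     193.       0.5978   0.2901   0.012 ]
 [203.     199.       0.5727   0.2979   0.012 ]
 [206.     200.       0.5685   0.2854   0.012 ]
 [202.     203.       0.5561   0.3017   0.012 ]
 [206.     203.       0.556    0.2851   0.012 ]
 [208. 
[... 781 characters left out ...]
  0.6438   0.2536   0.012 ]
 [218.     181.       0.6479   0.2371   0.012 ]
 [220.     177.       0.6647   0.229    0.012 ]
 [217.     179.       0.6564   0.2414   0.012 ]
 [214.     176.       0.6691   0.254    0.012 ]
 [220.     175.       0.6732   0.2292   0.012 ]]
nest [[209.     200.       0.5603   0.2663   0.06  ]
 [210.     202.       0.5521   0.2622   0.06  ]
 [208.     203.       0.5481   0.2702   0.06  ]
 [206.     211.       0.5156   0.2776   0.06  ]
 [219.     214.       0.5034   0.2251   0.06  ]
 [222.     203.       0.5479   0.2137   0.06  ]]
grip rect ((199.67239379882812, 215.0689697265625), (9.099071502685547, 23.397613525390625), 21.801410675048828) [[0.471  0.2717 0.26  ]]
```

play_rows(
  linear=[
    [0,0,4],
    [0,0,4],
    [0,0,4],
    [1,-1,1],
    [2.8,-2.8,0],
    [2.8,-2.8,0],
    [2.8,-2.8,0],
    [2.8,-2.8,0],
    [2.8,-2.8,0],
    [2.8,-2.8,0],
    [2.8,-2.8,0],
    [2.8,-2.8,0],
    [2.8,-2.8,0],
    [2.8,-2.8,0],
    [2.8,-2.8,0],
    [2.8,-2.8,0],
    [2.8,-2.8,0],
    [0,0,0],
    [0,0,0],
  ],
  roll=[0,0,0,0,0.051,0.051,0.051,0.051,0.051,0.051,0.051,0.051,0.051,0.051,0,0,0,0,0],
  claw=5,
)

```text
clock: 1.73
tcp_pos: [0.5479, 0.1467, 0.3676]
ee_rot: [0.294, -3.126, -0.0]
contact_force: [-0.2, 0.9, 1.5]
gripper_width: 0.0495
grasp_force: 0.0
```

Run:
```python
from bench import *
from h import *
s=sense(); print(s["clock"],s["tcp_pos"],s["ee_rot"],s["joint_positions"])
for n in ["wrist","top"]:
    c=capture(n); pickle.dump(c,open(n+"1.pkl","wb")); 
    if n=="wrist": cv2.imwrite("pics/wrist1.png",cv2.resize(c["image"][:,:,::-1],(784,588),interpolation=cv2.INTER_CUBIC)); print(c["position"])
```

```text
1.7333 [0.54787054 0.1466612  0.36758328] [ 2.93590164e-01 -3.12576735e+00 -1.97863626e-04] [ 5.28581783e-02  3.61703707e-01  9.63969367e-01  4.29215124e-05
  1.81799073e+00 -1.70522976e+00]
[0.46647105 0.13092403 0.51372314]
```

View pics/wrist1.png

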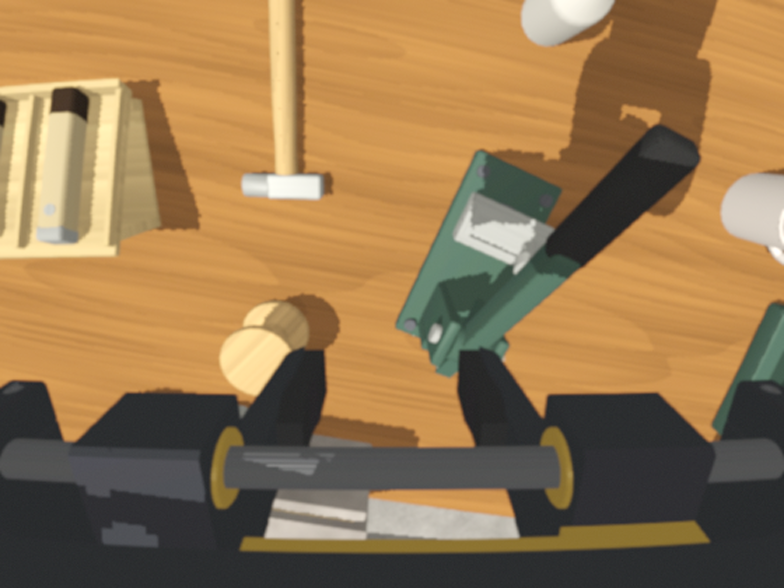

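The wrist view shows the press plate corners at (481,150), (560,188) and (397,325), the nest block at (505,230), and the lever grip end at (675,145). Ray casting will use the known plate sizes as a check.

Run:
```python
from h import *
np.set_printoptions(precision=4,suppress=True)
w=pickle.load(open("wrist1.pkl","rb")); g=cv2.cvtColor(w["image"],cv2.COLOR_RGB2GRAY)
U=lambda *p:[((x+.5)/1.4-.5,(y+.5)/1.4-.5) for x,y in p]
px=U((481,150),(560,188),(397,325))
for z in(.0,.01,.015,.02,.025):
    a,b,d=onz(w,px,z); x=(d-a)[:2]
    print(z,np.linalg.norm(b-a),np.linalg.norm(x),"yaw",np.arctan2(x[1],x[0]),np.arctan2(*(b-a)[[1,0]])-np.pi/2)
z=.015;a,b,d=onz(w,px,z)
e=(d-a)[:2]; ya=np.arctan2(e[1],e[0]); X=np.array([np.cos(ya),np.sin(ya)]);Y=np.array([-X[1],X[0]])
for n,q,lx,ly in(("fr",a,-.07,-.055),("fl",b,-.07,.055),("rr",d,.165,-.055)): print(n,q[:2]-lx*X-ly*Y)
o=np.mean([q[:2]-lx*X-ly*Y for q,lx,ly in((a,-.07,-.055),(b,-.07,.055),(d,.165,-.055))],0); print("origin",o,ya)
P3=lambda x,y,z:np.r_[o+x*X+y*Y,z]
G=[P3(.11-.225*np.cos(.6)-.011*np.sin(.6),0,.123+.225*np.sin(.6)+.011*np.cos(.6))]
pts=np.array(G+[P3(.11-.28*np.cos(.6)-.011*np.sin(.6),s*.016,.123+.28*np.sin(.6)+.011*np.cos(.6)) for s in(-1,1)]+[P3(sx*.017,-.045,.053) for sx in(-1,1)]+[P3(.11,0,.123)])
print(pts); print((proj(w,pts)+.5)*1.4-.5)
```

```text
0.0 0.10478223785690563 0.2359350416786109 yaw -0.22659728724349273 -0.2244179920176239
0.01 0.10274257429014363 0.2313423920227454 yaw -0.22659728724349285 -0.22441799201762436
0.015 0.10172274250676268 0.22904606719481266 yaw -0.22659728724349268 -0.22441799201762413
0.02 0.10070291072338161 0.22674974236687992 yaw -0.2265972872434928 -0.2244179920176237
0.025 0.09968307894000067 0.2244534175389472 yaw -0.22659728724349273 -0.22441799201762413
fr [0.5347 0.2676]
fl [0.5326 0.2596]
rr [0.5289 0.2689]
origin [0.532  0.2654] -0.22659728724349268
[[0.4522 0.2838 0.2591]
 [0.4044 0.2784 0.2902]
 [0.4116 0.3096 0.2902]
 [0.5054 0.2253 0.053 ]
 [0.5385 0.2177 0.053 ]
 [0.6392 0.2407 0.123 ]]
[[652.5221 172.9653]
 [709.3247  78.6915]
 [757.8007 108.9127]
 [472.3103 199.2099]
 [458.0487 228.3704]
 [467.118  344.2915]]
```

Run:
```python
from h import *
np.set_printoptions(precision=4,suppress=True)
w=pickle.load(open("wrist1.pkl","rb"));t=pickle.load(open("top.pkl","rb"));s=pickle.load(open("scene.pkl","rb"))
u=lambda c,p:(proj(c,p)+.5)*1.4-.5
ty=np.array([-.186,.982,0]);tc=np.array([.5479,.1467,.3676])
print("tips",u(w,[tc+.025*ty,tc-.025*ty]))
o=np.array([.532,.2654]);ya=-.2266;X=np.array([np.cos(ya),np.sin(ya)])
for th in(.6,.5,.7):
  L=np.array([np.r_[o+(.11-r*np.cos(th)-h*np.sin(th))*X,.123+r*np.sin(th)+h*np.cos(th)] for r,h in((0,0),(.17,.011),(.225,.011),(.28,.011))])
  print(th,np.c_[u(w,L),u(s,L),u(t,L)])
U=lambda x,y:((x+.5)/1.4-.5,(y+.5)/1.4-.5)
print("end tri w-s",tri(w,[U(672,140),U(562,250)],s,[U(428,198),U(447,224)]),"t-s",tri(t,[U(276,312)],s,[U(428,198)]))
```

```text
tips [[457.5603 372.3503]
 [326.5652 372.3845]]
0.6 [[467.1493 344.2538 481.7587 272.4117 299.4027 248.6362]
 [590.3175 232.1304 441.7258 218.5756 281.0612 293.432 ]
 [652.5814 172.8946 429.4537 202.5868 275.0144 308.5525]
 [734.1217  93.8721 417.2648 186.7042 268.7472 324.2535]]
0.5 [[467.1493 344.2538 481.7587 272.4117 299.4027 248.6362]
 [587.5718 218.0429 439.2045 221.97   281.1221 297.1056]
 [644.9778 154.6233 426.1636 207.2246 275.1346 313.4863]
 [716.7128  73.9113 413.2733 192.6476 268.9605 330.4142]]
0.7 [[467.1493 344.2538 481.7587 272.4117 299.4027 248.6362]
 [591.3843 248.9665 444.6828 215.6687 281.1957 289.2345]
 [657.7678 196.3866 433.3289 198.5541 275.1584 302.8818]
 [749.0637 122.7217 421.9959 181.4682 268.8713 317.1165]]
end tri w-s [[0.4376 0.2897 0.2646 0.0122]
 [0.5152 0.2632 0.2212 0.0053]] t-s [[0.4446 0.2811 0.2715 0.0071]]
```

play_rows(
  linear=[
    [0,-3.6,0],
    [0,-3.7,0],
    [0,-3.7,0],
    [0,-3.7,0],
    [0,-3.7,0],
    [0,-3.7,0],
    [0,-3.7,0],
    [-0.2,-3.7,0],
    [-0.2,-3.7,0],
    [-0.2,-3.7,0],
    [-0.2,-3.6,0],
    [0,-3.4,0],
    [0,0,-4],
    [0,0,-4],
    [0,0,-4],
    [0,0,-4],
    [0,0,-4],
    [0,0,-3.7],
    [0,0,-2],
    [0,0,0],
  ],
  roll=[0,0,0,0,0,0,0,0,0,0,0,0,0,0,0,0,0,0,0,0],
  claw=5,
)

```text
clock: 3.5
tcp_pos: [0.5376, -0.2881, 0.1079]
ee_rot: [0.301, -3.122, -0.009]
contact_force: [-1.1, -0.3, -0.0]
gripper_width: 0.05
grasp_force: 0.0
```

Run:
```python
from bench import *
from h import *
s=sense(); print(s["clock"],s["tcp_pos"],s["ee_rot"],s["contact_force"],s["joint_positions"])
c=capture("wrist"); cv2.imwrite("pics/wrist2.png",cv2.resize(c["image"][:,:,::-1],(560,420))); pickle.dump(c,open("wrist2.pkl","wb"))
print(proj(c,[[0.5433,-0.2912,.054],[.6006,-.2799,.1198],s["tcp_pos"]]))
```

```text
3.5 [ 0.53761836 -0.28808383  0.10785767] [ 0.30072295 -3.12153006 -0.0089269 ] [-1.12376485 -0.30121698 -0.00131526] [-6.85810164e-01  6.02808255e-01  1.30974259e+00  1.01359608e-04
  1.23702543e+00 -2.44872393e+00]
[[273.3279928  233.8973026 ]
 [272.93413714 373.97003831]
 [279.81154325 265.81913973]]
```

View pics/wrist2.png

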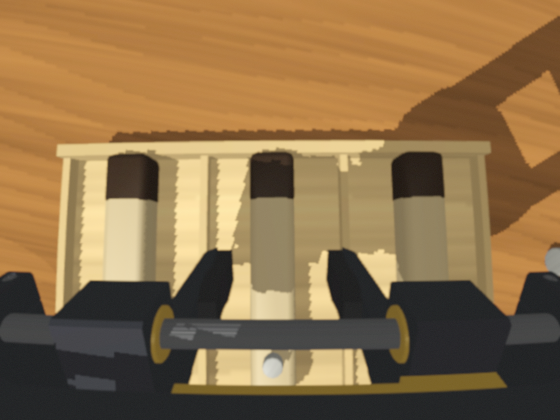

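play_rows(
  linear=[
    [0.1,-0.2,0],
    [0,0,0],
    [0,0,-1.5],
    [0,0,-1.5],
    [0,0,-1],
    [0,0,-0.5],
    [0,0,0],
    [0,0,0],
    [0,0,0],
  ],
  roll=[0,0,0,0,0,0,0,0,0],
)

```text
clock: 4.3
tcp_pos: [0.5403, -0.2932, 0.0677]
ee_rot: [-0.298, 3.126, -0.002]
contact_force: [0.1, -0.6, -0.2]
gripper_width: 0.05
grasp_force: 0.0
```

play_rows(
  linear=[
    [0,0,-0.4],
    [0,0,0],
    [0,0,0],
  ],
  roll=[0,0,0],
)

```text
clock: 4.55
tcp_pos: [0.5399, -0.2929, 0.0628]
ee_rot: [0.298, -3.127, -0.0]
contact_force: [-0.3, 0.0, 0.4]
gripper_width: 0.0501
grasp_force: 0.0
```

play_rows(
  linear=[
    [0,0,0],
    [0,0,0],
    [0,0,0],
    [0,0,0],
    [0,0,0],
    [0,0,0],
  ],
  roll=[0,0,0,0,0,0],
  claw=1.5,
  squeeze=15,
)

```text
clock: 5.05
tcp_pos: [0.5399, -0.2929, 0.0628]
ee_rot: [0.298, -3.127, -0.0]
contact_force: [-0.2, -0.3, 0.7]
gripper_width: 0.0282
grasp_force: 15.0
```

play_rows(
  linear=[
    [0,0,0.5],
    [0,0,1],
    [0,0,2],
    [0,0,3],
    [0,0,4],
    [0,0,4],
    [-1,3.8,0.5],
    [-1.1,3.85,0],
    [-1.1,3.85,0],
    [-1.1,3.85,0],
    [-1.1,3.85,0],
    [-1.1,3.85,0],
    [-1.1,3.85,0],
    [-1.1,3.85,0],
    [-1.1,3.85,0],
    [-1.1,3.85,0],
    [-1.1,3.85,0],
    [0,0,-3],
    [0,0,-3],
    [0,0,0],
  ],
  roll=[0,0,0,0,0,0,0,-0.04,-0.04,-0.04,-0.04,-0.04,-0.04,-0.04,-0.04,-0.04,-0.04,0,0,0],
)

```text
clock: 6.72
tcp_pos: [0.4174, 0.1307, 0.1498]
ee_rot: [-0.326, -3.117, 0.002]
contact_force: [-0.3, -0.4, -3.1]
gripper_width: 0.0278
grasp_force: 15.0
```

Run:
```python
from bench import *
from h import *
s=sense(); print(s["clock"],s["tcp_pos"],s["ee_rot"],s["contact_force"],s["gripper_width"],s["grasp_force"])
c=capture("scene"); cv2.imwrite("pics/scene3.png",cv2.resize(c["image"][100:310,160:440,::-1],(784,588),interpolation=cv2.INTER_CUBIC)); pickle.dump(c,open("scene3.pkl","wb"))
print((proj(c,[s["tcp_pos"]])-[160,100])*2.8)
```

```text
6.7167 [0.41735379 0.13068569 0.14977014] [-3.25632490e-01 -3.11745278e+00  1.63403402e-03] [-0.27057508 -0.40517948 -3.10976951] 0.027812156970795754 14.999075895175338
[[329.90260461 239.00242081]]
```

View pics/scene3.png

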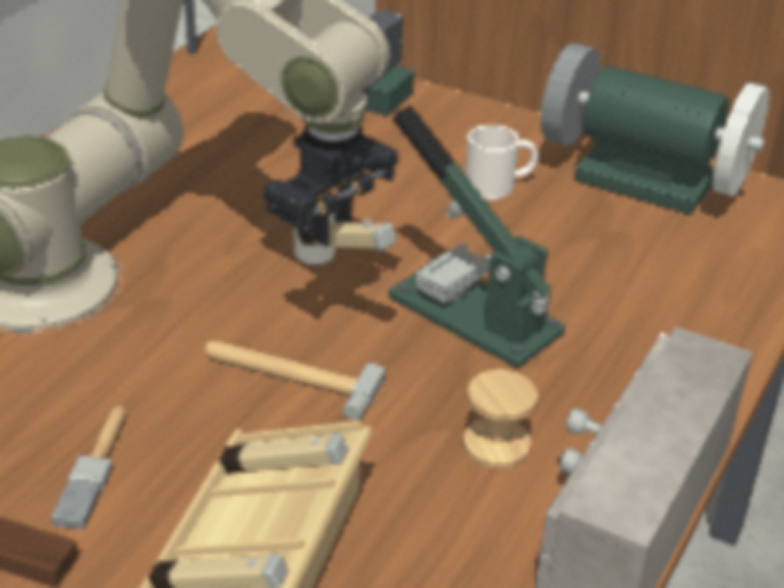

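The scene view shows the handle held firmly at the tail side at about (350,235), head to the right and still nose-up; the other two handles are untouched at (285,455) and (220,570). I'll level it on the free table.

play_rows(
  linear=[
    [0,0,-3],
    [0,0,-3],
    [0,0,-3],
    [0,0,-2],
    [0,0,-0.5],
    [0,0,-0.3],
    [0,0,-0.3],
    [0,0,-0.3],
    [0,0,-0.3],
    [0,0,0],
  ],
  roll=[0,0,0,0,0,0,0,0,0,0],
  squeeze=10,
)

```text
clock: 7.6
tcp_pos: [0.4204, 0.1301, 0.0262]
ee_rot: [0.329, 3.123, 0.0]
contact_force: [0.2, -0.7, -0.9]
gripper_width: 0.0276
grasp_force: 10.0
```

play_rows(
  linear=[
    [0,0,-0.2],
    [0,0,-0.2],
    [0,0,0],
  ],
  roll=[0,0,0],
)

```text
clock: 7.85
tcp_pos: [0.4199, 0.1301, 0.0216]
ee_rot: [-0.329, -3.124, -0.0]
contact_force: [0.3, -0.3, -0.9]
gripper_width: 0.0283
grasp_force: 10.0
```

play_rows(
  linear=[
    [0,0,-0.2],
    [0,0,-0.2],
    [0,0,-0.2],
    [0,0,0],
  ],
  roll=[0,0,0,0],
)

```text
clock: 8.18
tcp_pos: [0.4196, 0.1301, 0.0153]
ee_rot: [-0.329, -3.123, 0.0]
contact_force: [-0.2, -0.6, -2.4]
gripper_width: 0.0283
grasp_force: 10.0
```

play_rows(
  linear=[
    [0,0,-0.2],
    [0,0,-0.1],
    [0,0,0],
  ],
  roll=[0,0,0],
)

```text
clock: 8.43
tcp_pos: [0.4198, 0.1301, 0.0125]
ee_rot: [-0.329, -3.124, 0.0]
contact_force: [0.2, 0.2, -1.7]
gripper_width: 0.0281
grasp_force: 10.0
```

play_rows(
  linear=[
    [0,0,-0.2],
    [0,0,-0.1],
    [0,0,0],
  ],
  roll=[0,0,0],
)

```text
clock: 8.68
tcp_pos: [0.4198, 0.1301, 0.0096]
ee_rot: [-0.329, -3.124, 0.0]
contact_force: [0.1, 0.7, -1.8]
gripper_width: 0.0279
grasp_force: 10.0
```

Run:
```python
from bench import *
from h import *
s=sense(); print(s["tcp_pos"],s["contact_force"],s["wrist_torque"])
c=capture("scene"); w=capture("wrist");a=c["image"][170:245,235:335,::-1]
cv2.imwrite("pics/s4.png",np.hstack([cv2.resize(a,(400,300),interpolation=cv2.INTER_CUBIC),cv2.resize(w["image"][:,:,::-1],(400,300))]))
```

```text
[0.41981257 0.13008711 0.00955406] [ 0.14278592  0.70589204 -1.84316945] [ 0.02272607  0.0791767  -0.02850284]
```

View pics/s4.png

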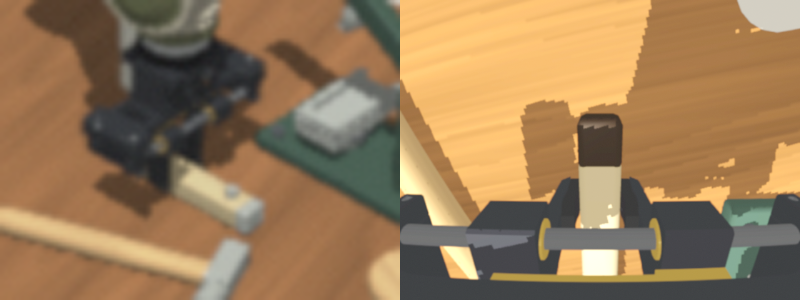

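The scene crop shows the handle now roughly level with its head at (245,215) close to the table, rivet up; the wrist view shows its tail at (600,140), square to the fingers. I'll keep lowering until it touches.

play_rows(
  linear=[
    [0,0,-0.1],
    [0,0,-0.1],
    [0,0,0],
  ],
  roll=[0,0,0],
)

```text
clock: 9.03
tcp_pos: [0.4201, 0.1301, 0.0081]
ee_rot: [0.329, 3.123, 0.0]
contact_force: [-0.3, 0.5, 4.9]
gripper_width: 0.028
grasp_force: 10.0
```

play_rows(
  linear=[
    [0,0,-0.1],
    [0,0,-0.1],
    [0,0,0],
  ],
  roll=[0,0,0],
)

```text
clock: 9.28
tcp_pos: [0.4204, 0.13, 0.0065]
ee_rot: [0.328, 3.122, 0.0]
contact_force: [-1.1, -1.4, 8.9]
gripper_width: 0.0279
grasp_force: 10.0
```

play_rows(
  linear=[
    [0,0,0],
    [0,0,0],
    [0,0,0],
    [0,0,0],
  ],
  roll=[0,0,0,0],
  claw=4,
)

```text
clock: 9.62
tcp_pos: [0.4199, 0.1301, 0.0057]
ee_rot: [-0.329, -3.124, 0.0]
contact_force: [-0.7, -0.4, -0.4]
gripper_width: 0.0396
grasp_force: 0.0
```

play_rows(
  linear=[
    [0,0,0],
    [0,0,0],
    [0,0,0],
    [0,0,0],
  ],
  roll=[0,0,0,0],
  claw=1.5,
  squeeze=40,
)

```text
clock: 9.95
tcp_pos: [0.4199, 0.1301, 0.0057]
ee_rot: [-0.329, -3.124, 0.0]
contact_force: [0.3, 0.2, -0.7]
gripper_width: 0.0276
grasp_force: 40.0
```

Run:
```python
from bench import *
from h import *
np.set_printoptions(precision=4,suppress=True)
s=sense(); print(s["tcp_pos"],s["ee_rot"],s["contact_force"],s["gripper_width"],s["grasp_force"])
c=capture("wrist"); g=cv2.cvtColor(c["image"],cv2.COLOR_RGB2HSV)
pickle.dump(c,open("w5.pkl","wb"))
print(g[140:260:4,280,2], g[140:260:4,280,1])
print("tail px",[ (r) for r in range(140,260,4)][:3])
print("rows->along x from tcp at z=.026")
a=np.array(s["tcp_pos"])
for r in (155,160,165,170,228,232,236): print(r,onz(c,[(280,r)],.026)[0,:2]-a[:2])
```

```text
[0.4199 0.1301 0.0057] [-0.3289 -3.1242  0.    ] [ 0.3366  0.2378 -0.65  ] 0.027572551925186296 40.00000035390258
[255 255 187 177 181 104  66  78 100 136 102  75  74  74  75  73  70  70
  72  71  71  71  71  70 144 209 209 209 210 209] [132 132 150 146 144 125  77  85  97  75  75  82  79  86  88  91  80  84
  85  83  83  79  97  95  87  73  72  72  72  72]
tail px [140, 144, 148]
rows->along x from tcp at z=.026
155 [-0.061   0.0128]
160 [-0.059   0.0124]
165 [-0.057  0.012]
170 [-0.055   0.0115]
228 [-0.0297  0.0061]
232 [-0.0278  0.0058]
236 [-0.0259  0.0054]
```

play_rows(
  linear=[
    [0,0,0],
    [0,0,0],
    [0,0,0],
    [-0.5,0.1,0],
    [-0.5,0.1,0],
    [0,0,0],
    [0,0,0],
  ],
  roll=[0,0,0,0,0,0,0],
  claw=3.8,
)

```text
clock: 10.58
tcp_pos: [0.4095, 0.1322, 0.0058]
ee_rot: [-0.328, -3.124, 0.0]
contact_force: [-0.1, 0.3, 0.9]
gripper_width: 0.0378
grasp_force: 0.0
```

play_rows(
  linear=[
    [0,0,0],
    [0,0,0],
    [0,0,0],
    [0,0,0],
    [0,0,1],
    [0,0,2],
    [0,0,3],
    [0,0,4],
    [0,0,4],
    [0,0,4],
    [0,0,4],
    [0,0,4],
    [0,0,4],
    [0,0,3],
    [0,0,2.5],
    [0,0,0],
    [0,0,0],
  ],
  roll=[0,0,0,0,0,0,0,0,0,0,0,0,0,0,0,0,0],
  claw=1.5,
  squeeze=50,
)

```text
clock: 12.0
tcp_pos: [0.4098, 0.1321, 0.3606]
ee_rot: [0.329, 3.124, 0.0]
contact_force: [0.1, -1.0, -1.7]
gripper_width: 0.0274
grasp_force: 50.0
```

play_rows(
  linear=[
    [1.2,2.15,0],
    [1.2,2.15,0],
    [1.2,2.15,0],
    [1.2,2.15,0],
    [1.2,2.15,0],
    [1.2,2.15,0],
    [1.2,2.15,0],
    [1.2,2.15,0],
    [1.2,2.15,0],
    [1.2,2.15,0],
    [1.2,2.15,0],
    [1.2,2.15,0],
    [1.2,2.15,0],
    [0,0,0],
    [0,0,0],
    [0,0,0],
  ],
  roll=[-0.122,-0.122,-0.122,-0.122,-0.122,-0.122,-0.122,-0.122,-0.122,-0.122,-0.122,-0.122,-0.122,0,0,0],
)

```text
clock: 13.33
tcp_pos: [0.5659, 0.4113, 0.3589]
ee_rot: [-2.455, -1.96, 0.005]
contact_force: [-0.2, -1.0, -2.5]
gripper_width: 0.0274
grasp_force: 50.0
```

Run:
```python
from bench import *
from h import *
np.set_printoptions(precision=4,suppress=True)
s=sense(); print(s["clock"],s["tcp_pos"],s["ee_rot"],s["contact_force"],s["gripper_width"],s["grasp_force"],s["joint_positions"])
c=capture("wrist");d=capture("scene");t=capture("top")
for n,x in(("w6",c),("s6",d),("t6",t)): pickle.dump(x,open(n+".pkl","wb"))
cv2.imwrite("pics/w6.png",np.hstack([cv2.resize(c["image"][:,:,::-1],(480,360)),cv2.resize(d["image"][100:220,270:377,::-1],(320,360),interpolation=cv2.INTER_CUBIC)]))
```

```text
13.3333 [0.5659 0.4113 0.3589] [-2.4548 -1.9596  0.0048] [-0.2049 -0.9567 -2.4988] 0.027365119036249018 49.999908339232206 [ 0.4598  0.6588  0.4776 -0.0002  2.0083  0.6832]
```

View pics/w6.png

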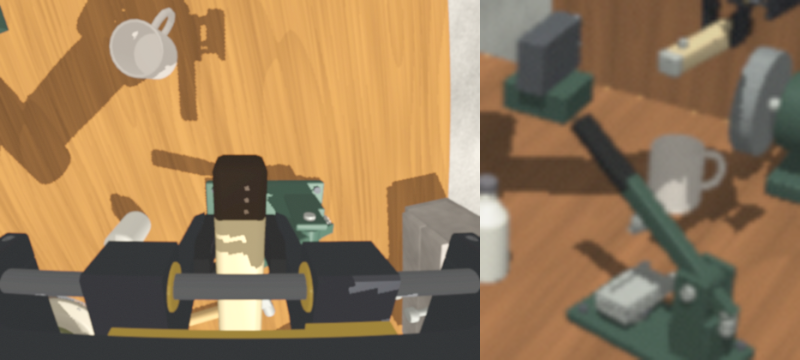

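The wrist view shows the tail at (240,185), level and square in the fingers, with the mug at (143,45); the scene crop shows the handle with its head left, rivet up at (683,45), and the press clear below.

Run:
```python
from h import *
np.set_printoptions(precision=4,suppress=True)
w=pickle.load(open("w6.pkl","rb"));s=pickle.load(open("s6.pkl","rb"));t=pickle.load(open("t6.pkl","rb"))
o=np.array([.532,.2654]);ya=-.2255;X=np.array([np.cos(ya),np.sin(ya)]);Y=np.array([-X[1],X[0]])
P=lambda x,y,z:np.r_[o+x*X+y*Y,z]
pts=[P(-.07,-.055,.012),P(-.07,.055,.012),P(.165,.055,.012),P(.165,-.055,.012)]
print((proj(w,pts)+.5)*480/560, "scene crop",(proj(s,pts)-[270,100])*3+[480,0])
# rivet of the held handle: scene crop (683,42) ; ray at z = tcp -.006+.026+.012
z=.3589-.006+.034
q=onz(s,[((683-480)/2.99+270,42/3+100)],z)[0]; tc=np.array([.5659,.4113]); d=q[:2]-tc
rv=np.array([-2.4548,-1.9596,.0048]); ty=rot(rv)[:,1]; ang=np.arctan2(ty[1],ty[0]); print("tool y yaw",ang,"rivet rel",d, "in press",d@X,d@Y)
# press edges from scene: nest block silver mask
h=cv2.cvtColor(s["image"],cv2.COLOR_RGB2HSV); m=cv2.inRange(h,(0,0,120),(179,45,255)); k=np.zeros_like(m);k[180:212,300:332]=255
c=max(cv2.findContours(m&k,0,2)[0],key=cv2.contourArea); p=cv2.approxPolyDP(c,1.0,True)[:,0]; print(np.c_[p,(p-[270,100])*3+[480,0]])
np_=onz(s,p,.06); print(np.c_[(np_[:,:2]-o)@X,(np_[:,:2]-o)@Y])
```

```text
[[207.1854 230.1396]
 [205.0112 181.1443]
 [323.661  181.4728]
 [318.1417 230.2688]] scene crop [[561.7945 313.9651]
 [614.829  279.9228]
 [754.2835 352.8799]
 [702.3947 392.0149]]
tool y yaw -0.22342498401703406 rivet rel [-0.0197 -0.0755] in press -0.0023300519179594347 -0.0779670695551482
[[329 194 657 282]
 [321 190 633 270]
 [318 190 624 270]
 [308 198 594 294]
 [311 203 603 309]
 [318 206 624 318]
 [324 203 642 309]
 [329 198 657 294]]
[[ 0.0153  0.0361]
 [-0.0253  0.0356]
 [-0.0339  0.0272]
 [-0.0268 -0.0424]
 [ 0.0031 -0.0594]
 [ 0.035  -0.0556]
 [ 0.0392 -0.0245]
 [ 0.0323  0.0149]]
```

play_rows(
  linear=[
    [0,0,-2],
    [0,0,-4],
    [0,0,-4],
    [0,0,-4],
    [0,0,-4],
    [0,0,-4],
    [0,0,-3],
    [0,0,-2.4],
    [0,0,0],
    [-0.3,-1.3,0],
    [-0.3,-1.3,0],
    [-0.3,-1.3,0],
    [-0.3,-1.3,0],
    [-0.3,-1.3,0],
    [0,0,0],
    [0,0,0],
  ],
  roll=[0,0,0,0,0,0,0,0,0,0,0,0,0,0,0,0],
)

```text
clock: 14.82
tcp_pos: [0.5516, 0.3464, 0.0889]
ee_rot: [2.457, 1.957, 0.004]
contact_force: [0.8, 0.4, -2.1]
gripper_width: 0.0277
grasp_force: 50.0
```

Run:
```python
from bench import *
from h import *
np.set_printoptions(precision=4,suppress=True)
o=np.array([.532,.2654]);ya=-.2255;X=np.array([np.cos(ya),np.sin(ya)]);Y=np.array([-X[1],X[0]])
s=sense();d=s["tcp_pos"][:2]-o; print(s["clock"],s["tcp_pos"],"press",d@X,d@Y,s["contact_force"],s["grasp_force"])
c=capture("wrist");e=capture("scene");pickle.dump(c,open("w7.pkl","wb"))
cv2.imwrite("pics/w7.png",np.hstack([cv2.resize(c["image"][60:340,100:460,::-1],(450,350),interpolation=cv2.INTER_CUBIC),cv2.resize(e["image"][125:225,280:380,::-1],(350,350),interpolation=cv2.INTER_CUBIC)]))
P=lambda x,y,z:np.r_[o+x*X+y*Y,z]
print((proj(c,[P(-.017,.058,.06),P(.017,.058,.06),P(-.07,.055,.012)])-[100,60])*1.25)
```

```text
14.8167 [0.5516 0.3464 0.0889] press 0.0009483393123427382 0.08335624458701676 [ 0.7533  0.4034 -2.1448] 49.99974673613906
[[190.4373 270.921 ]
 [256.0107 270.8587]
 [114.034  234.5882]]
```

View pics/w7.png

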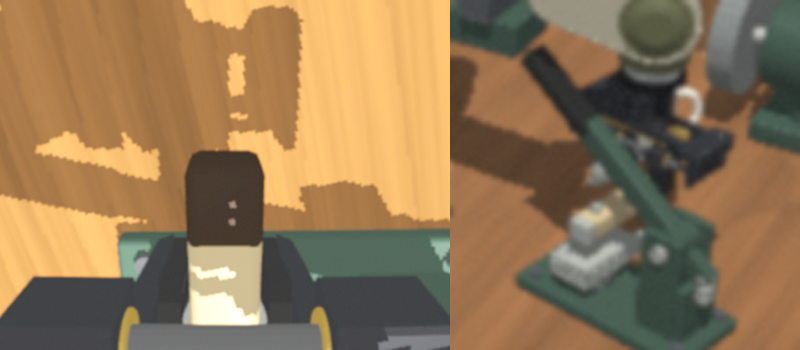

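The wrist crop shows the handle (centre column 225) centred between the nest walls visible at (183,312) and (266,310); the scene crop shows the head over the nest, under the punch. Now lowering by feel.

play_rows(
  linear=[
    [0,0,-0.8],
    [0,0,-0.6],
    [0,0,-0.2],
    [0,0,-0.2],
    [0,0,0],
  ],
  roll=[0,0,0,0,0],
)

```text
clock: 15.33
tcp_pos: [0.5507, 0.3467, 0.0679]
ee_rot: [-2.456, -1.958, 0.002]
contact_force: [0.6, 0.9, -0.9]
gripper_width: 0.028
grasp_force: 50.0
```

play_rows(
  linear=[
    [0,0,-0.2],
    [0,0,-0.1],
    [0,0,0],
  ],
  roll=[0,0,0],
)

```text
clock: 15.58
tcp_pos: [0.5509, 0.3466, 0.0656]
ee_rot: [-2.457, -1.958, 0.0]
contact_force: [0.6, 0.6, -2.1]
gripper_width: 0.0275
grasp_force: 50.0
```

play_rows(
  linear=[
    [0,0,-0.2],
    [0,0,-0.1],
    [0,0,0],
  ],
  roll=[0,0,0],
)

```text
clock: 15.83
tcp_pos: [0.5508, 0.3465, 0.0625]
ee_rot: [-2.457, -1.958, 0.001]
contact_force: [-0.2, -0.2, -1.4]
gripper_width: 0.0276
grasp_force: 50.0
```

play_rows(
  linear=[
    [0,0,-0.2],
    [0,0,0],
  ],
  roll=[0,0],
)

```text
clock: 16.0
tcp_pos: [0.5511, 0.3467, 0.061]
ee_rot: [2.457, 1.958, 0.001]
contact_force: [-0.7, 0.4, -1.2]
gripper_width: 0.0275
grasp_force: 50.0
```

play_rows(
  linear=[
    [0,0,-0.2],
    [0,0,0],
  ],
  roll=[0,0],
)

```text
clock: 16.17
tcp_pos: [0.5512, 0.3469, 0.0604]
ee_rot: [2.456, 1.958, 0.003]
contact_force: [-2.7, -0.4, 8.9]
gripper_width: 0.0278
grasp_force: 50.0
```

play_rows(
  linear=[
    [0,0,-0.2],
    [0,0,0],
  ],
  roll=[0,0],
)

```text
clock: 16.33
tcp_pos: [0.5514, 0.3474, 0.0593]
ee_rot: [2.456, 1.958, 0.006]
contact_force: [-4.5, 1.0, 14.5]
gripper_width: 0.0275
grasp_force: 50.0
```

play_rows(
  linear=[
    [0,0,0.3],
    [0,0,0.1],
    [0,0,0],
  ],
  roll=[0,0,0],
)

```text
clock: 16.58
tcp_pos: [0.5509, 0.3466, 0.0607]
ee_rot: [-2.457, -1.958, 0.0]
contact_force: [-0.8, -0.9, -1.9]
gripper_width: 0.0277
grasp_force: 50.0
```

play_rows(
  linear=[
    [-0.2,0.05,0],
    [0,0,0],
  ],
  roll=[0,0],
)

```text
clock: 16.75
tcp_pos: [0.5494, 0.3469, 0.0605]
ee_rot: [2.455, 1.958, 0.001]
contact_force: [4.3, -0.1, -2.0]
gripper_width: 0.0277
grasp_force: 50.0
```

play_rows(
  linear=[
    [-0.2,0.05,0],
    [0,0,0],
  ],
  roll=[0,0],
)

```text
clock: 16.92
tcp_pos: [0.5492, 0.3469, 0.0608]
ee_rot: [2.453, 1.956, 0.006]
contact_force: [12.0, -3.4, -5.9]
gripper_width: 0.0275
grasp_force: 50.1
```

play_rows(
  linear=[
    [0.3,-0.07,0],
    [0.2,-0.05,0],
    [0,0,0],
  ],
  roll=[0,0,0],
)

```text
clock: 17.17
tcp_pos: [0.5517, 0.3463, 0.0604]
ee_rot: [-2.457, -1.957, 0.002]
contact_force: [-0.2, -0.4, -2.8]
gripper_width: 0.0277
grasp_force: 50.0
```

play_rows(
  linear=[
    [-0.04,-0.2,0],
    [-0.04,-0.2,0],
    [0,0,0],
  ],
  roll=[0,0,0],
)

```text
clock: 17.42
tcp_pos: [0.5511, 0.344, 0.0613]
ee_rot: [-2.455, -1.957, -0.006]
contact_force: [1.2, 7.8, -1.9]
gripper_width: 0.0279
grasp_force: 50.0
```

play_rows(
  linear=[
    [-0.02,-0.1,0],
    [-0.02,-0.1,0],
    [0,0,0],
  ],
  roll=[0,0,0],
)

```text
clock: 17.67
tcp_pos: [0.5511, 0.3438, 0.0619]
ee_rot: [-2.454, -1.956, -0.012]
contact_force: [2.1, 16.4, -1.8]
gripper_width: 0.0274
grasp_force: 50.0
```

play_rows(
  linear=[
    [0.07,0.3,0],
    [0.06,0.28,0],
    [0,0,-0.1],
    [0,0,0],
  ],
  roll=[0,0,0,0],
)

```text
clock: 18.0
tcp_pos: [0.5519, 0.3463, 0.0598]
ee_rot: [-2.457, -1.958, 0.0]
contact_force: [-0.6, 1.6, -0.1]
gripper_width: 0.0275
grasp_force: 50.0
```

play_rows(
  linear=[
    [0,0,0],
    [0,0,0],
    [0,0,0],
    [0,0,0],
    [0,0,0],
    [0,0,0],
  ],
  roll=[0,0,0,0,0,0],
  claw=4.4,
  squeeze=10,
)

```text
clock: 18.5
tcp_pos: [0.552, 0.3461, 0.0597]
ee_rot: [2.457, 1.958, -0.0]
contact_force: [0.4, 0.4, 0.5]
gripper_width: 0.0441
grasp_force: 0.0
```

play_rows(
  linear=[
    [0,0,1],
    [0,0,3],
    [0,0,4],
    [0,0,4],
    [0,0,4],
    [0,0,4],
    [0,0,4],
    [0,0,4],
    [0,0,0],
    [0,0,0],
  ],
  roll=[0,0,0,0,0,0,0,0,0,0],
)

```text
clock: 19.33
tcp_pos: [0.5521, 0.3463, 0.3427]
ee_rot: [2.455, 1.957, 0.008]
contact_force: [0.1, 0.4, -1.8]
gripper_width: 0.0439
grasp_force: 0.0
```

Run:
```python
from bench import *
from h import *
np.set_printoptions(precision=4,suppress=True)
o=np.array([.5335,.2654]);ya=-.2245;X=np.array([np.cos(ya),np.sin(ya)]);Y=np.array([-X[1],X[0]])
s=sense();print(s["clock"],s["tcp_pos"])
c=capture("wrist");e=capture("scene");pickle.dump(c,open("w8.pkl","wb"));pickle.dump(e,open("s8.pkl","wb"))
cv2.imwrite("pics/w8.png",np.hstack([cv2.resize(c["image"][:,:,::-1],(467,350),interpolation=cv2.INTER_CUBIC),cv2.resize(e["image"][125:225,290:380,::-1],(315,350),interpolation=cv2.INTER_CUBIC)]))
P=lambda x,y,z:np.r_[o+x*X+y*Y,z]
q=[P(0,0,.091),P(0,-.03,.081),P(0,.13,.081),P(-.0736,0,.2535)]
print("wrist",proj(c,q)*467/560); print("scene crop",(proj(e,q)-[290,125])*3.5+[467,0])
for r in np.array([.6,.5,.4,.3,.2,.1,.03]): print(r,P(.11-.215*np.cos(r)-.011*np.sin(r),0,.123+.215*np.sin(r)+.011*np.cos(r)))
```

```text
19.3333 [0.5521 0.3463 0.3427]
wrist [[232.7225 189.4899]
 [232.723  203.2571]
 [232.6392 109.1134]
 [164.6841 247.398 ]]
scene crop [[575.576  227.1055]
 [557.7678 245.656 ]
 [646.2659 188.3058]
 [531.8767  76.1256]]
0.6 [0.4617 0.2818 0.2535]
0.5 [0.4517 0.2841 0.2357]
0.4 [0.4435 0.286  0.2169]
0.3 [0.4373 0.2874 0.197 ]
0.2 [0.4332 0.2883 0.1765]
0.1 [0.4311 0.2888 0.1554]
0.03 [0.4309 0.2888 0.1404]
```

View pics/w8.png

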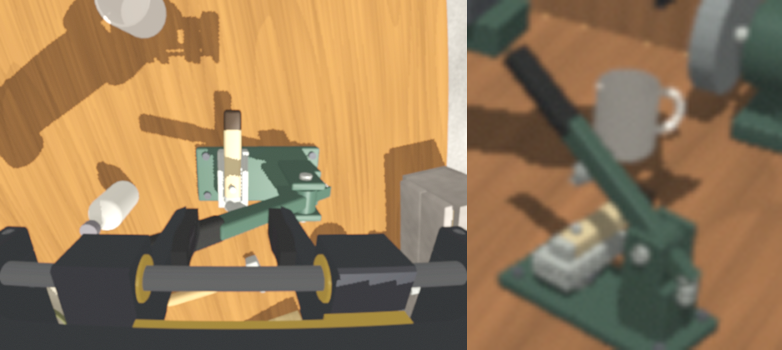

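The wrist view shows the handle seated along the nest (tail (233,112), rivet (231,187), within 2 px of prediction); the scene crop shows it flat, rivet up, at (580,235). Now to the lever grip.

play_rows(
  linear=[
    [-0.7,-0.5,0],
    [-0.7,-0.5,0],
    [-0.7,-0.5,0],
    [-0.7,-0.5,0],
    [-0.7,-0.5,0],
    [-0.7,-0.5,0],
    [-0.7,-0.5,0],
    [-0.7,-0.5,0],
    [-0.7,-0.5,0],
    [-0.7,-0.5,0],
    [-0.7,-0.5,0],
    [-0.7,-0.5,0],
    [-0.7,-0.5,0],
    [0,0,-2],
    [0,0,-2],
    [0,0,-1.5],
    [0,0,0],
    [0,0,0],
  ],
  roll=[0.121,0.121,0.121,0.121,0.121,0.121,0.121,0.121,0.121,0.121,0.121,0.121,0.121,0,0,0,0,0],
  claw=0,
  squeeze=10,
)

```text
clock: 20.93
tcp_pos: [0.4605, 0.281, 0.2837]
ee_rot: [-0.349, -3.119, 0.002]
contact_force: [-0.6, 1.0, 0.4]
gripper_width: 0.0004
grasp_force: 0.0
```

play_rows(
  linear=[
    [0,0,-0.5],
    [0,0,-0.5],
    [0,0,-0.4],
    [0,0,0],
  ],
  roll=[0,0,0,0],
)

```text
clock: 21.27
tcp_pos: [0.4609, 0.2812, 0.2702]
ee_rot: [-0.349, -3.121, 0.0]
contact_force: [0.9, -0.2, 0.5]
gripper_width: 0.0004
grasp_force: 0.2
```

play_rows(
  linear=[
    [0,0,-0.4],
    [0,0,-0.4],
    [0,0,0],
  ],
  roll=[0,0,0],
)

```text
clock: 21.52
tcp_pos: [0.4611, 0.2813, 0.2625]
ee_rot: [0.349, 3.122, 0.0]
contact_force: [2.0, 0.0, 3.6]
gripper_width: 0.0001
grasp_force: 1.8
```

play_rows(
  linear=[
    [0,0,-0.4],
    [-0.1,0,-0.4],
    [0,0,0],
  ],
  roll=[0,0,0],
)

```text
clock: 21.77
tcp_pos: [0.4598, 0.2812, 0.254]
ee_rot: [-0.349, -3.121, 0.0]
contact_force: [1.6, 1.0, 3.0]
gripper_width: 0.0004
grasp_force: 1.8
```

play_rows(
  linear=[
    [-0.55,0.13,-1],
    [-0.5,0.12,-1],
    [-0.45,0.1,-1],
    [-0.4,0.1,-1],
    [-0.3,0.08,-1],
    [-0.25,0.06,-1],
    [-0.2,0.05,-0.8],
    [-0.1,0.03,-0.6],
    [0,0,0],
  ],
  roll=[0,0,0,0,0,0,0,0,0],
)

```text
clock: 22.52
tcp_pos: [0.4317, 0.2879, 0.1798]
ee_rot: [-0.349, -3.12, 0.001]
contact_force: [-2.6, 0.1, 4.6]
gripper_width: 0.0004
grasp_force: 2.4
```

play_rows(
  linear=[
    [0,0,-0.3],
    [0,0,-0.3],
    [0,0,0],
  ],
  roll=[0,0,0],
)

```text
clock: 22.77
tcp_pos: [0.4324, 0.288, 0.1748]
ee_rot: [-0.349, -3.122, -0.0]
contact_force: [-1.9, 1.5, 5.5]
gripper_width: 0.0003
grasp_force: 2.4
```

play_rows(
  linear=[
    [0,0,-0.3],
    [0,0,-0.3],
    [0,0,0],
  ],
  roll=[0,0,0],
)

```text
clock: 23.02
tcp_pos: [0.4325, 0.288, 0.1688]
ee_rot: [-0.349, -3.122, -0.0]
contact_force: [-2.5, 0.9, 5.1]
gripper_width: 0.0006
grasp_force: 2.5
```

play_rows(
  linear=[
    [0,0,-0.3],
    [0,0,-0.3],
    [0,0,0],
  ],
  roll=[0,0,0],
)

```text
clock: 23.27
tcp_pos: [0.4324, 0.288, 0.1628]
ee_rot: [-0.349, -3.122, -0.0]
contact_force: [-2.3, 1.0, 5.9]
gripper_width: 0.0007
grasp_force: 2.6
```

play_rows(
  linear=[
    [0,0,-0.2],
    [0,0,-0.2],
    [0,0,0],
  ],
  roll=[0,0,0],
)

```text
clock: 23.52
tcp_pos: [0.4324, 0.288, 0.1593]
ee_rot: [-0.349, -3.122, -0.0]
contact_force: [-3.4, 0.3, 8.1]
gripper_width: 0.0003
grasp_force: 3.9
```

play_rows(
  linear=[
    [0,0,-0.2],
    [0,0,-0.2],
    [0,0,0],
  ],
  roll=[0,0,0],
)

```text
clock: 23.77
tcp_pos: [0.4319, 0.2881, 0.1555]
ee_rot: [-0.349, -3.121, -0.001]
contact_force: [-6.1, 2.2, 11.5]
gripper_width: 0.0007
grasp_force: 5.2
```

play_rows(
  linear=[
    [0,0,-0.2],
    [0,0,-0.2],
    [0,0,0],
  ],
  roll=[0,0,0],
)

```text
clock: 24.02
tcp_pos: [0.4317, 0.2882, 0.1515]
ee_rot: [-0.349, -3.121, -0.001]
contact_force: [-7.6, 1.4, 11.8]
gripper_width: 0.0004
grasp_force: 5.3
```

play_rows(
  linear=[
    [0,0,-0.2],
    [0,0,-0.2],
    [0,0,0],
  ],
  roll=[0,0,0],
)

```text
clock: 24.27
tcp_pos: [0.4316, 0.2882, 0.1475]
ee_rot: [-0.349, -3.121, -0.001]
contact_force: [-3.7, 0.9, 5.7]
gripper_width: 0.0002
grasp_force: 2.6
```

play_rows(
  linear=[
    [0,0,-0.2],
    [0,0,-0.1],
    [0,0,0],
  ],
  roll=[0,0,0],
)

```text
clock: 24.52
tcp_pos: [0.4319, 0.2882, 0.1446]
ee_rot: [-0.349, -3.121, -0.001]
contact_force: [-6.1, 1.1, 10.4]
gripper_width: 0.0004
grasp_force: 5.2
```

play_rows(
  linear=[
    [0,0,-0.1],
    [0,0,-0.1],
    [0,0,0],
  ],
  roll=[0,0,0],
)

```text
clock: 24.77
tcp_pos: [0.4318, 0.2882, 0.1427]
ee_rot: [-0.349, -3.121, -0.001]
contact_force: [-7.5, 1.8, 12.0]
gripper_width: 0.0002
grasp_force: 5.7
```

play_rows(
  linear=[
    [0,0,-0.1],
    [0,0,-0.1],
    [0,0,0],
  ],
  roll=[0,0,0],
)

```text
clock: 25.02
tcp_pos: [0.4317, 0.2883, 0.141]
ee_rot: [-0.349, -3.121, -0.001]
contact_force: [-8.2, 1.5, 12.5]
gripper_width: 0.0008
grasp_force: 6.7
```

play_rows(
  linear=[
    [-0.1,0,-0.1],
    [-0.1,0,-0.1],
    [0,0,0],
  ],
  roll=[0,0,0],
)

```text
clock: 25.27
tcp_pos: [0.4315, 0.2883, 0.1407]
ee_rot: [0.348, 3.118, 0.003]
contact_force: [-5.1, -1.3, 23.7]
gripper_width: 0.0004
grasp_force: 11.9
```

play_rows(
  linear=[
    [0,0,-0.1],
    [0,0,-0.1],
    [0,0,0],
  ],
  roll=[0,0,0],
)

```text
clock: 25.52
tcp_pos: [0.4316, 0.2883, 0.1404]
ee_rot: [0.348, 3.116, 0.004]
contact_force: [-10.6, -3.0, 40.3]
gripper_width: 0.0004
grasp_force: 19.9
```

play_rows(
  linear=[
    [0,0,-0.1],
    [0,0,-0.1],
    [0,0,0],
  ],
  roll=[0,0,0],
)

```text
clock: 25.77
tcp_pos: [0.4316, 0.2883, 0.1401]
ee_rot: [0.348, 3.115, 0.005]
contact_force: [-16.2, -6.8, 56.1]
gripper_width: 0.0006
grasp_force: 27.8
```

play_rows(
  linear=[
    [0,0,0.2],
    [0,0,0.1],
    [0,0,0],
    [0,0,0],
    [0,0,0],
    [0,0,0],
    [0,0,0],
    [0,0,0],
    [0,0,0],
    [0,0,0],
    [0,0,0],
    [0,0,0],
  ],
  roll=[0,0,0,0,0,0,0,0,0,0,0,0],
)

```text
clock: 26.77
tcp_pos: [0.4316, 0.2883, 0.1404]
ee_rot: [0.348, 3.117, 0.004]
contact_force: [-7.9, -1.7, 31.7]
gripper_width: 0.0005
grasp_force: 15.5
```

play_rows(
  linear=[
    [0,0,0.2],
    [0,0,0.2],
    [0,0,0.3],
    [0,0,0.4],
    [0,0,0.5],
    [0,0,0.6],
    [0,0,0.6],
    [0,0,0.6],
    [0.1,0,0.6],
    [0.1,-0.02,0.6],
    [0.2,-0.05,0.7],
    [0.2,-0.05,0.7],
    [0.2,-0.05,0.7],
    [0.25,-0.05,0.7],
    [0.3,-0.06,0.7],
    [0.3,-0.08,0.7],
    [0.3,-0.08,0.7],
    [0.35,-0.08,0.7],
    [0,0,0],
  ],
  roll=[0,0,0,0,0,0,0,0,0,0,0,0,0,0,0,0,0,0,0],
)

```text
clock: 28.35
tcp_pos: [0.4544, 0.2826, 0.2401]
ee_rot: [0.35, 3.12, 0.001]
contact_force: [2.3, -1.6, 3.6]
gripper_width: 0.0004
grasp_force: 1.9
```

play_rows(
  linear=[
    [0.3,-0.08,0.6],
    [0.2,-0.05,0.5],
    [0.2,-0.05,0.4],
    [0.1,-0.02,0.4],
    [0,0,0.3],
    [0,0,0.3],
    [0,0,0.3],
    [0,0,0.5],
    [0,0,1],
    [0,0,2],
    [0,0,3],
    [0,0,3],
    [0,0,0],
    [0,0,0],
  ],
  roll=[0,0,0,0,0,0,0,0,0,0,0,0,0,0],
)

```text
clock: 29.52
tcp_pos: [0.461, 0.2809, 0.3626]
ee_rot: [0.348, 3.122, 0.001]
contact_force: [-0.0, 0.8, -0.4]
gripper_width: 0.0004
grasp_force: 0.0
```

Run:
```python
from bench import *
from h import *
s=sense();print(s["clock"],s["tcp_pos"],s["contact_force"])
e=capture("scene");t=capture("top");b=pickle.load(open("s8.pkl","rb"))
f=lambda i:cv2.resize(i["image"][125:225,290:380,::-1],(315,350),interpolation=cv2.INTER_CUBIC)
cv2.imwrite("pics/fin.png",np.hstack([f(b),f(e)]))
```

```text
29.5167 [0.46101746 0.28093478 0.36264402] [-4.64639521e-04  7.59375992e-01 -4.25523035e-01]
```

View pics/fin.png

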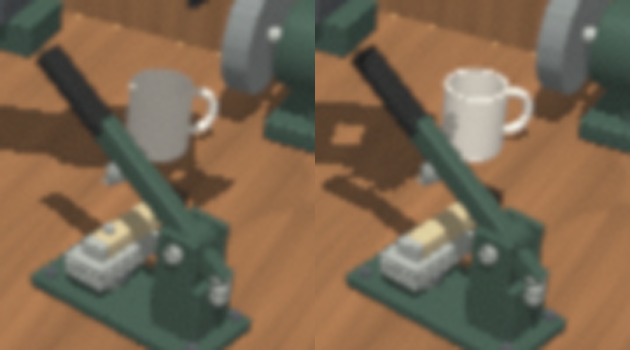

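The before/after crops show the rivet that stood proud at (110,230) is now flush, the handle unmoved in the nest at (425,240), and the lever back at rest. Robot is clear.

```bash
python3 -c "
from bench import *
print(finish_job())"
```

```text
the job is handed in; nothing more can be done
None
```

The handle with the proud rivet is in the nest with its rivet pressed flush, as far as the last camera view shows; the lever is back at rest and the arm is clear. I handed the job in at about 30 s, and no score came back. Peak push was about 56 N at the grip, slightly above the 50 N guide, so I eased it to about 32 N for the one-second hold.

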